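# Open the vial warmer and press its reset key

## Task

Push up the hinged lid of the white vial warmer with the fingertips, from under its tab, and flip it right over until it leans open by itself; then press the round key inside the warmer fully down and let it go. Only push: do not pinch or grip the lid, leave the long bar key unpressed, and leave the vials standing in their wells and everything else on the table where it is.

Things in the scene. Friction and masses are not known exactly. Their poses are not given: they have to be found in the camera images.
- warmer: Vial warmer: white box fixed to the table, 130 (x, depth) by 190 (y, width) mm, open at the top, rim 85 mm above the table, walls 8 mm. Origin: centre of its underside, on the table; x points from the lid-tab side (towards the robot's right) to the hinge side (its left). Inside, the deck is at z = 30 mm: keys in the tab half, in the hinge half a block (x = 10 to 50 mm, top at z = 52 mm) with two wells.
- lid (a joint): Hinge of the warmer's lid, rad: 0 = shut, lying on the rim; grows as the front edge rises; stop at 1.95. No spring, little friction: the lid weighs 0.18 to 0.33 kg, centre of mass about 75 mm from the hinge line; below about 1.5 it falls shut, beyond about 1.6 it falls back and rests on the stop, leaning open.
- lid_hinge (a point): Middle of the hinge line (which runs along the warmer's y), at the warmer's x = +65, z = 85 mm: the level of the lid's underside. Its frame turns with the lid: x from the tab to the hinge, z out of the lid's top face.
- lid_tab (a point): Middle of the outer edge of the lid's tab, on its underside; moves with the lid, 158 mm from the hinge line. The tab is 80 mm wide and sticks out 28 mm beyond the warmer's wall, with free space below down to the table. Lid and tab are 9 mm thick: a grey lower shell of 4 mm (lid_c0, lid_c1), on it a white upper one of 5 mm (lid_c2, lid_c3), set back 4 mm; pressing both at once is a pinch.
- round_key (a joint): Travel of the round key, m: 0 = up, 0.006 = fully down; the spring takes 5 N at the bottom and brings it back up.
- round_key_top (a point): Centre of the top of the round key's cap, a grey disc 26 mm across, 52 mm above the table, in a grey collar 42 mm across and 42 mm above the table, below the warmer's rim, at the warmer's x = -33 mm and y = +45 or -45 mm (the bar key is on the other side).
- bar_key (a joint): Travel of the bar key, m: 0 = up, 0.006 = fully down (5 N, springs back). Not to be pressed.
- bar_key_top (a point): Centre of the top of the bar key, a grey bar 13 by 50 mm (long along the warmer's y), 53 mm above the table.
- vial_left: Glass vial, 23 mm across, 48 mm tall, loose in the well at the warmer's x = +30, y = +45 mm. Origin: centre of its underside, 34 mm above the table.
- vial_right: The same kind of vial, in the well at y = -45 mm.
- loose_vial: Amber vial, 23 mm across, 58 mm tall, standing on the table behind the warmer (farther from the robot). Origin: centre of its underside. Bystander.
- bottle: Small brown dropper bottle, 34 mm across, 102 mm tall, standing behind the warmer. Origin: centre of its underside. Bystander.
- syringe: Syringe, 28 by 86 by 17 mm, lying on the right of the table. Origin: centre of its underside. Bystander.
- oximeter: Finger oximeter, 33 by 58 by 30 mm, lying beyond the hinge side of the warmer. Bystander.
- marker: Grey marker with a cap, 18 by 137 mm, lying on the right of the table. Bystander.
Not all that is in view belongs to the job. There is more than one size of the warmer; the one meant has the size given above.

How it is judged (in metres and radians):
On the way, in this order (a step that is already met when the one before it is completed fails the run):
1. the lid leans open past upright by itself, with the robot off it (value of joint lid above 1.75 rad and contact force between each of the arm, the fingers and lid_c0 below 0.3 N and contact force between each of the arm, the fingers and lid_c1 below 0.3 N and contact force between each of the arm, the fingers and lid_c2 below 0.3 N and contact force between each of the arm, the fingers and lid_c3 below 0.3 N), for 0.3 s.
2. the round key is pressed down by the fingers (value of joint round_key above 0.0045 m and contact force between the fingers and anything else above 0.5 N and value of joint lid above 1.75 rad), for 0.1 s.
At the end, for the whole second after the job is handed in: The lid leans back open by itself (joint above 1.75 rad, at rest), the round key has come up again (below 1.5 mm), the bar key is up, both vials stand in their wells (moved less than 10 mm, tilted less than 0.3 rad) and the bystanders lie within 30 mm of where they were (value of joint lid above 1.75 rad and velocity of joint lid below 0.1 rad/s and value of joint each of round_key, bar_key below 0.0015 m and distance of each of vial_left, vial_right from where it was at the start of the episode below 0.01 m and angle between each of vial_left, vial_right's own z axis and vertical below 0.3 rad and distance of each of loose_vial, bottle, syringe, oximeter, marker from where it was at the start of the episode below 0.03 m); the robot touches nothing.
It fails at once if the lid is pinched: upper and lower shell pressed by the fingers at once ((contact force between the fingers and lid_c2 above 1 N or contact force between the fingers and lid_c3 above 1 N) and (contact force between the fingers and lid_c0 above 1 N or contact force between the fingers and lid_c1 above 1 N)).
It fails at once if the bar key is pressed (more than 3 mm) (value of joint bar_key above 0.003 m).
It fails at once if a vial is lifted or pushed out of its place in the well (moved more than 10 mm) (distance of any of vial_left, vial_right from where it was at the start of the episode above 0.01 m).
It fails at once if a bystander is moved more than 30 mm (distance of any of loose_vial, bottle, syringe, oximeter, marker from where it was at the start of the episode above 0.03 m).
It also fails if it takes over 58 s, if anything falls off the work surface, if the arm or the gripper's body presses on something with over 40 N, if the wrist force passes 120 N, or if a joint passes its speed limit or range.

## Robot

A 7-joint arm with a two-finger parallel gripper is mounted at the origin on a cart in front of the work surface, level with it; the furniture and walls round the work are solid. World frame = base frame: x ahead of the robot, y to its left, z up, the work surface at z = 0. Lengths are in mm, angles in rad, forces in N, time in s.
With the tool pointing down it reaches from about 400 to 875 mm from the base axis. Payload 4.4 kg.
Tool frame: the origin (TCP) lies on the centre line of the jaws, within the pads' length; the fingertips stand 25 mm ahead of it and the grasp point (between the pads) lies 6 mm ahead of it; z points along the fingers, x is the direction in which the jaws open and shut, and the axes are right-handed (so a half turn about z gives the same grasp; the last joint's range is limited). The gripper opens to 85 mm and grips with 20 to 120 N. Pads are 22 mm wide; open, the fingers measure 114 mm over their backs; the gripper's body (76 mm by 85 mm) begins 54 mm behind the grasp point. The pads swing forward as they close: fully open they stand 13 mm farther back than shut.
Start: joints at [1.152, 0.628, 0.038, 1.517, -0.027, 0.996, -0.02], TCP at [224.619, -609.97, 256.313] pointing down, gripper open.
Joint ranges: [-3.06, 3.06], [-0.37, 2.12], [-1.25, 1.32], [0.18, 2.47], [-1.1, 4.24], [0.23, 1.98], [-2.94, 2.94]. Speed limits (rad/s): [2.57, 2.57, 3.14, 3.14, 3.14, 3.14, 3.14].

## Interface

Orientations are given as [roll, pitch, yaw] about the fixed x, y, z axes, in that order (R = Rz(yaw) Ry(pitch) Rx(roll)).
In Python, from cell import ctrl, cams gives the robot as it stands. The module is installed in compiled form; this text tells all that it offers.
- The arm moves only by the tool step_arm, never from a script. Its arguments are lists of equal length, an entry for each row: "linear": the shift along the tool's x, y, z in mm, a list of three; "yaw": the turn about the tool's z in rad; "gripper": the opening, from -1 (shut) to 1 (fully open). A call has 1 to 8 rows; each row is the pose to reach, as a shift and turn from the pose commanded when the call began, along the tool's axes at that moment; what a row does not reach only later rows make up. A row lasts 1/12 s, in which the tool goes at most 41.7 mm and 7.16 degrees, less where a joint would pass 70% of its speed; a pose out of reach is approached as far as the arm can. A call with a gripper value outside its range is refused whole. The fingers move at their own pace and stop on an object; the grip force is fixed at half the most. Time passes only in rows, so rows that repeat a pose let the fingers close. It gives the time, the measured TCP pose, the force and the opening at its end, in the units of the state.
- ctrl.read_state(): the state, without advancing time (a new reading comes with each control period).
- cams.get_image(name): name is "scene" or "top" or "wrist"; returns a dict with "frame" (400x640x3 uint8, red, green, blue), "depth" (400x640 float32, mm along the optical axis (not along the pixel's ray), 0 where there is no reading), "intrinsics" (3x3 intrinsics, pixels), "k1" (the pictures are not rectified: a ray, as slopes to the right and down, at radius r is drawn at 1 + k1 r^2 times it, then the intrinsics apply), "cam_to_world" (4x4, takes a point from camera to world coordinates). Camera axes: x right, y down, z forward; pixel columns grow to the right and rows downward; lengths in mm; the calibration is good to about 2 mm. A picture is of the moment at which its call begins.
- ctrl.finish_job(): hands the job in, once; it reports no verdict.
Trained networks look in the newest picture that a camera, given by its name, has taken for a name from the list of things; names that differ only in an ending like _2 or _b are one class to them, and where a whole thing is asked for, a point or a joint stands for the part that bears it (a point fixed in the world has none). Each returns a list of dicts, best first, with "conf" (0 to 1); they miss things now and then, are a little off and sometimes report something else, mostly with a low value. They report only what shows in the picture. A call takes as long as a camera call. They do not tell look-alikes from the thing itself.
- cams.regions_of(camera, name): "pixels" (400x640 bool, what is visible of it) and "pixel" ([column, row] in pixels, amid what is visible of it).
The state is a dict: "clock": time; "qpos": joint angles; "qd": joint speeds; "tau": joint torques, N m; "eef_pos": TCP position; "tool_rot": TCP orientation; "force": force on the tool from outside, world axes, zero at the start; "torque": the same for the moment, N m; "width": finger opening in mm.
Only numpy, scipy, OpenCV 4.12 (cv2) and the standard library are available. Lean on these libraries where they do the work, as an engineer would, in place of code of your own. Each camera call takes 0.05 s, during which the arm holds its last target.

## Working session

There is one attempt and no reset: what is moved stays moved. The work goes in short steps, Python scripts to look and compute and a tool call to move; the robot and the scene stay as the last step left them, time stands still between calls to the robot, and variables do not carry over. Pictures are saved under pics/ and viewed, and the job is handed in when it is done.

Besides the shell and the picture viewer there is one more tool, called after "Call:" as name(argument=value, ...), one argument or row to a line, values as JSON. step_arm: Moves the arm, as the interface text tells. Its arguments: {"type":"object","properties":{"linear":{"type":"array"},"yaw":{"type":"array"},"gripper":{"type":"array"}},"required":["linear","yaw","gripper"]}

```bash
mkdir -p pics; cat > h.py <<'E'
import numpy as np, cv2
from cell import ctrl, cams
def save(n,f,s=1):
    f=cv2.cvtColor(np.ascontiguousarray(f),cv2.COLOR_RGB2BGR)
    if s!=1: f=cv2.resize(f,None,fx=s,fy=s,interpolation=cv2.INTER_CUBIC)
    cv2.imwrite('pics/'+n+'.png',f)
def pw(im,u,v,d):
    u=np.asarray(u,float);v=np.asarray(v,float);d=np.asarray(d,float)
    K=im['intrinsics'];X=(u-K[0,2])/K[0,0];Y=(v-K[1,2])/K[1,1]
    k=im['k1'];x,y=X.copy(),Y.copy()
    for _ in range(20):
        f=1+k*(x*x+y*y);x=X/f;y=Y/f
    P=np.stack([x*d,y*d,d,np.ones_like(d)],-1)
    return (P@np.asarray(im['cam_to_world']).T)[...,:3]
def cloud(im):
    v,u=np.mgrid[:400,:640]
    return pw(im,u,v,im['depth'])
def proj(im,p):
    T=np.linalg.inv(im['cam_to_world']);q=T[:3,:3]@np.asarray(p,float)+T[:3,3]
    x,y=q[0]/q[2],q[1]/q[2];f=1+im['k1']*(x*x+y*y);K=im['intrinsics']
    return K[0,0]*x*f+K[0,2],K[1,1]*y*f+K[1,2]
E
python3 - <<'E'
from h import *
for c in ['scene','top','wrist']:
    im=cams.get_image(c);save(c+'0',im['frame']);print(c,np.round(im['cam_to_world'],2).tolist())
    np.savez(c+'0.npz',**im)
    for n in ['warmer','lid','lid_tab','loose_vial','bottle','syringe','oximeter','marker']:
        for r in cams.regions_of(c,n)[:3]: print(c,n,r['conf'],r['pixel'],r['pixels'].sum())
s=ctrl.read_state();print(s)
E
```

```text
scene [[-0.85, -0.39, 0.35, 199.37], [-0.52, 0.65, -0.55, 578.82], [-0.02, -0.65, -0.76, 869.03], [0.0, 0.0, 0.0, 1.0]]
scene warmer 0.77 [325.4, 226.4] 5220
scene warmer 0.7 [300.8, 346.8] 4572
scene lid 0.95 [324.7, 221.1] 3670
scene lid 0.56 [302.0, 338.3] 3870
scene lid_tab 0.94 [300.7, 344.1] 3783
scene lid_tab 0.75 [327.4, 218.3] 3757
scene loose_vial 0.46 [294.2, 194.1] 63
scene bottle 0.74 [267.4, 218.6] 299
scene syringe 0.51 [404.9, 167.0] 84
scene oximeter 0.94 [276.1, 281.6] 382
scene marker 0.57 [371.5, 140.7] 206
top [[-0.01, -0.98, 0.2, 347.68], [-1.0, 0.0, -0.02, 4.21], [0.02, -0.2, -0.98, 1114.82], [0.0, 0.0, 0.0, 1.0]]
top warmer 0.86 [297.1, 208.4] 4701
top warmer 0.74 [183.2, 257.0] 2883
top lid 0.88 [181.4, 254.9] 2677
top lid 0.71 [299.2, 206.6] 4422
top lid_tab 0.89 [183.3, 256.1] 2631
top lid_tab 0.73 [296.5, 207.8] 4421
top bottle 0.45 [278.6, 160.2] 183
top syringe 0.7 [430.5, 235.7] 133
top syringe 0.65 [234.1, 197.2] 278
top oximeter 0.57 [233.1, 200.7] 298
top marker 0.86 [441.5, 188.4] 287
wrist [[0.35, -0.89, -0.29, 300.91], [-0.94, -0.33, -0.11, -581.56], [-0.0, 0.31, -0.95, 373.21], [0.0, 0.0, 0.0, 1.0]]
{'clock': 1.35, 'qpos': array([ 1.15221785,  0.62838862,  0.03851066,  1.51739572, -0.0269965 ,
        0.99629016, -0.01999572]), 'qd': array([-0.0008663 , -0.00019979, -0.00042524,  0.00078459, -0.0010179 ,
       -0.00075854, -0.00037367]), 'tau': array([ 2.00563172e-04, -5.63274622e+01,  1.22593403e+00, -1.93781430e+01,
        1.10203674e-02,  1.75401135e-03,  4.93305527e-05]), 'eef_pos': array([ 224.60433565, -609.98265026,  256.32236798]), 'tool_rot': array([-3.14156421e+00, -3.61251145e-05, -1.21804520e+00]), 'force': array([-0.50485551,  0.10607661,  0.92089343]), 'torque': array([0.01543651, 0.02863958, 0.01276347]), 'width': 85.28294751560479}
```

View images.

View pics/scene0.png

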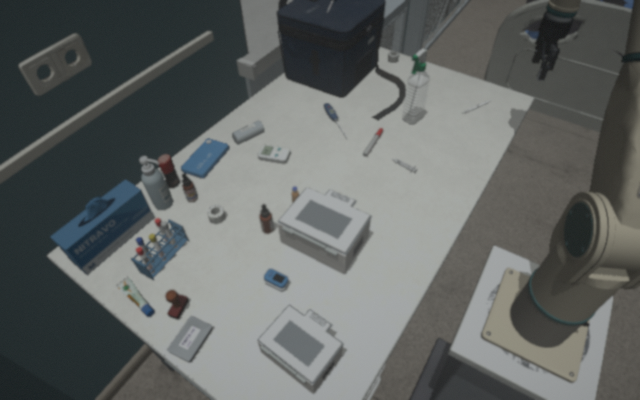

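View pics/top0.png

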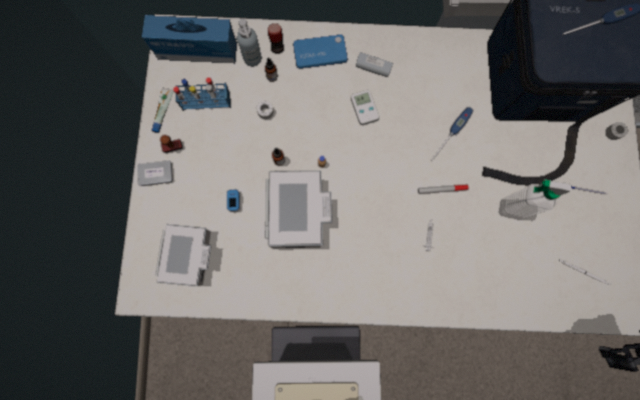

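```bash
python3 - <<'E'
from h import *
for c in ['scene','top']:
    im=dict(np.load(c+'0.npz'))
    f=im['frame']
    x=(240,160,420,400) if c=='scene' else (130,140,460,300)
    save(c+'0z',f[x[1]:x[3],x[0]:x[2]],2.4)
    P=cloud(im);ok=im['depth']>0
    # lid-level points
    m=ok&(P[...,2]>75)&(P[...,2]<110)&(P[...,0]<900)
    n,l,st,ce=cv2.connectedComponentsWithStats(m.astype(np.uint8))
    for i in range(1,n):
        if st[i,4]>300:
            q=P[l==i];r=cv2.minAreaRect(q[:,:2].astype(np.float32));print(c,st[i],np.round(q.mean(0)),np.median(q[:,2]),r)
E
```

```text
scene [573  11  57  22 461] [   68. -1462.    92.] 91.76593028177797 ((72.53561401367188, -1462.42626953125), (224.01356506347656, 27.598119735717773), 0.6171664595603943)
scene [316  44  64  38 545] [ 811. -563.   93.] 92.76163313751181 ((799.9854736328125, -618.6900024414062), (300.82684326171875, 98.64701080322266), 68.60358428955078)
scene [ 278  188   94   70 3931] [524.  60.  92.] 92.59580824334205 ((530.23583984375, 46.2919921875), (190.93150329589844, 166.43580627441406), 0.7433110475540161)
scene [519 283  63  53 674] [16. 52. 93.] 92.77014146586544 ((11.3931884765625, 38.917728424072266), (55.81810760498047, 129.26515197753906), 73.19859313964844)
top [   0   66   45  334 3026] [504. 721.  92.] 91.68023031560847 ((495.7525329589844, 720.8433837890625), (10.084114074707031, 807.96875), 89.86749267578125)
top [499  67 116  50 823] [ 803. -586.   93.] 93.63205431162032 ((798.82666015625, -618.193603515625), (298.92413330078125, 97.94900512695312), 68.51759338378906)
top [ 266  170   67   76 4511] [528.  48.  94.] 94.85686769515223 ((530.941650390625, 42.93214797973633), (191.1803741455078, 163.68975830078125), 1.0083082914352417)
```

View pics/scene0z.png

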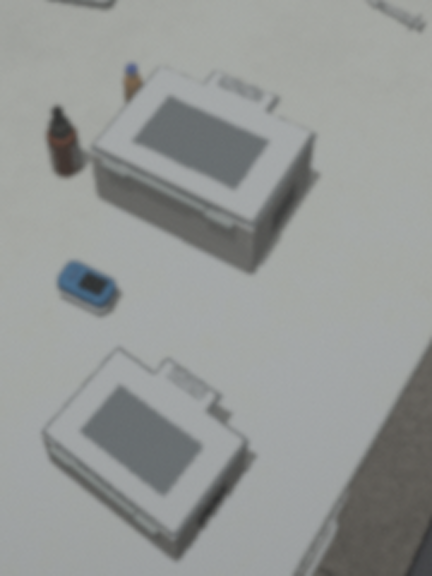

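View pics/top0z.png

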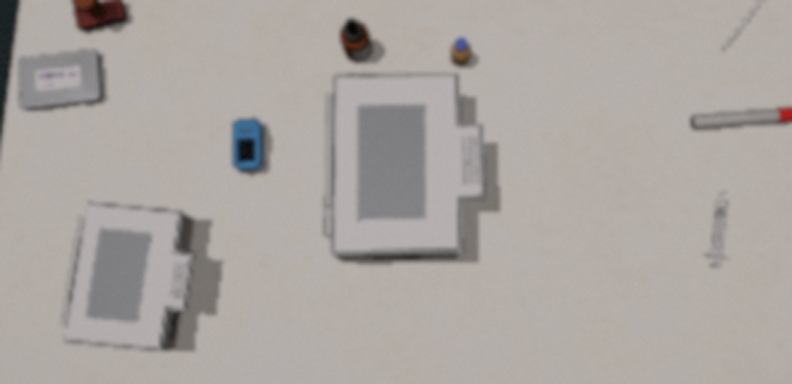

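```bash
python3 - <<'E'
from h import *
for c in ['scene','top']:
    im=dict(np.load(c+'0.npz'))
    P=cloud(im);ok=im['depth']>0
    m=ok&(P[...,2]>30)&(P[...,2]<110)&(P[...,0]<900)&(P[...,0]>300)&(abs(P[...,1])<500)
    n,l,st,ce=cv2.connectedComponentsWithStats(m.astype(np.uint8))
    for i in range(1,n):
        if st[i,4]>40: q=P[l==i];print(c,st[i],np.round(q.min(0)),np.round(q.max(0)),np.round(q.mean(0)))
    # tab: bigger lid's edge profile
    m=ok&(P[...,2]>85)&(P[...,2]<105)&(abs(P[...,0]-530)<120)&(abs(P[...,1]-46)<110)
    q=P[m]
    for x in range(430,640,10):
        s=q[abs(q[:,0]-x)<5]
        if len(s): print(c,x,len(s),np.round(s[:,1].min()),np.round(s[:,1].max()),np.round(np.median(s[:,2])))
E
```

```text
scene [316  65  27  26 322] [ 796. -500.   31.] [ 900. -491.  110.] [ 851. -497.   75.]
scene [405  97  12  21 101] [ 521. -500.   30.] [ 555. -491.  103.] [ 535. -497.   60.]
scene [ 278  187   94   81 4815] [435. -37.  30.] [677. 130.  98.] [522.  66.  84.]
scene [260 205  14  23 233] [658.  86.  30.] [692. 119. 100.] [670. 107.  61.]
scene [ 131  218   56   57 1276] [822. 237.  30.] [878. 378. 110.] [843. 313.  66.]
scene [267 271  21  11  86] [535. 207.  30.] [578. 237.  34.] [557. 219.  31.]
scene [165 289  15  18 168] [704. 381.  30.] [729. 407.  78.] [713. 396.  63.]
scene [ 257  304   87   86 4167] [341. 262.  30.] [494. 396.  76.] [411. 337.  69.]
scene 440 215 -14.0 117.0 90.0
scene 450 196 -15.0 119.0 93.0
scene 460 188 -9.0 127.0 93.0
scene 470 201 -14.0 123.0 93.0
scene 480 187 -14.0 126.0 93.0
scene 490 209 -34.0 128.0 93.0
scene 500 236 -37.0 128.0 93.0
scene 510 223 -32.0 127.0 93.0
scene 520 222 -37.0 128.0 93.0
scene 530 215 -34.0 129.0 93.0
scene 540 220 -36.0 129.0 93.0
scene 550 215 -31.0 129.0 93.0
scene 560 208 -36.0 129.0 93.0
scene 570 193 -33.0 130.0 93.0
sc
[... 853 characters left out ...]
 [ 552. -493.  110.] [ 536. -498.   69.]
top [ 155  224   56   62 2816] [342. 263.  30.] [493. 396.  79.] [415. 330.  71.]
top 440 225 -15.0 115.0 93.0
top 450 223 -15.0 115.0 95.0
top 460 232 -15.0 123.0 95.0
top 470 228 -15.0 124.0 95.0
top 480 225 -15.0 123.0 95.0
top 490 246 -40.0 123.0 95.0
top 500 259 -37.0 124.0 95.0
top 510 263 -38.0 124.0 95.0
top 520 262 -38.0 124.0 95.0
top 530 259 -38.0 124.0 95.0
top 540 263 -38.0 124.0 95.0
top 550 258 -38.0 125.0 95.0
top 560 258 -38.0 125.0 95.0
top 570 239 -38.0 125.0 95.0
top 580 206 -13.0 125.0 95.0
top 590 199 -13.0 125.0 95.0
top 600 215 -13.0 126.0 95.0
top 610 197 -13.0 118.0 95.0
top 620 173 -14.0 118.0 94.0
top 630 20 -11.0 78.0 89.0
```

The candidates are warmer A (scene 325,226; top 297,208) and warmer B (scene 301,346; top 183,257). A's lid measures 190 mm wide with its top at about z = 94, which fits the description. B is about 150 mm wide and about 75 mm high, so it is a decoy. The crops confirm A's tab points to the robot's right, at y ≈ -40, centred on x ≈ 531, with the hinge at y ≈ 117.

The tool can't tilt, so I'll close the jaws and push the tab's lower edge with the fingers, following the lid's arc.

Call:
step_arm(
  linear=[
    [-365, -455, 0],
    [-365, -455, 0],
    [-365, -455, 0],
    [-365, -455, 0],
    [-365, -455, 0],
    [-365, -455, 0],
    [-365, -455, 0],
    [-365, -455, 0],
  ],
  yaw=[-1.218, -1.218, -1.218, -1.218, -1.218, -1.218, -1.218, -1.218],
  gripper=[-1, -1, -1, -1, -1, -1, -1, -1],
)

```text
clock: 2.02
eef_pos: [397.3, -322.7, 256.7]
tool_rot: [3.141, -0.001, -0.212]
force: [0.4, -0.4, 0.0]
width: 0.0
```

Call:
step_arm(
  linear=[
    [81, -228, 0],
    [81, -228, 0],
    [81, -228, 0],
    [81, -228, 0],
    [81, -228, 0],
    [81, -228, 0],
    [81, -228, 0],
    [81, -228, 0],
  ],
  yaw=[-0.215, -0.215, -0.215, -0.215, -0.215, -0.215, -0.215, -0.215],
  gripper=[-1, -1, -1, -1, -1, -1, -1, -1],
)

```text
clock: 2.68
eef_pos: [526.0, -116.9, 256.4]
tool_rot: [-3.141, -0.001, 0.002]
force: [-0.6, -1.0, -0.2]
width: -0.1
```

```bash
python3 - <<'E'
from h import *
s=ctrl.read_state();print(s['clock'],s['eef_pos'],s['tool_rot'],s['force'],s['qpos'])
im=cams.get_image('wrist');save('w1',im['frame']);np.savez('w1.npz',**im);print(np.round(im['cam_to_world'],2).tolist())
im2=cams.get_image('scene');save('s1',im2['frame'][130:330,200:440],3)
P=cloud(im);ok=im['depth']>0
for y0 in range(-48,-20,2):
    m=ok&(P[...,2]>75)&(P[...,2]<105)&(abs(P[...,1]-y0)<1)&(abs(P[...,0]-530)<120)
    if m.sum()>5: print(y0,m.sum(),np.round(P[m].min(0)),np.round(P[m].max(0)),np.median(P[m][:,2]))
E
```

```text
2.6833 [ 525.96491608 -116.89551014  256.42511367] [-3.14093877e+00 -7.27528978e-04  1.86702997e-03] [-0.57192268 -0.97884704 -0.17111303] [ 0.39402859  0.48444075 -0.33259377  1.82267606  0.1999016   0.86660234
 -0.0310895 ]
[[1.0, 0.0, 0.0, 526.23], [0.0, -0.95, -0.31, -35.69], [0.0, 0.31, -0.95, 373.34], [0.0, 0.0, 0.0, 1.0]]
-40 34 [493. -39.  86.] [519. -39.  89.] 86.78458680135608
-38 283 [492. -39.  85.] [571. -37.  90.] 88.07386964983118
-36 228 [492. -37.  86.] [571. -35.  90.] 88.32946420824584
-34 307 [492. -35.  87.] [571. -33.  95.] 92.58619883948774
-32 303 [492. -33.  87.] [571. -31.  95.] 93.12013872022271
-30 285 [493. -31.  87.] [571. -29.  96.] 93.60450607907234
-28 237 [492. -29.  85.] [571. -27.  95.] 93.12389268984185
-26 311 [492. -27.  86.] [571. -25.  95.] 93.01589579649914
-24 306 [492. -25.  87.] [571. -23.  96.] 93.62609936245454
-22 305 [492. -23.  87.] [571. -21.  95.] 93.15001699601015
```

View wrist.

View pics/w1.png

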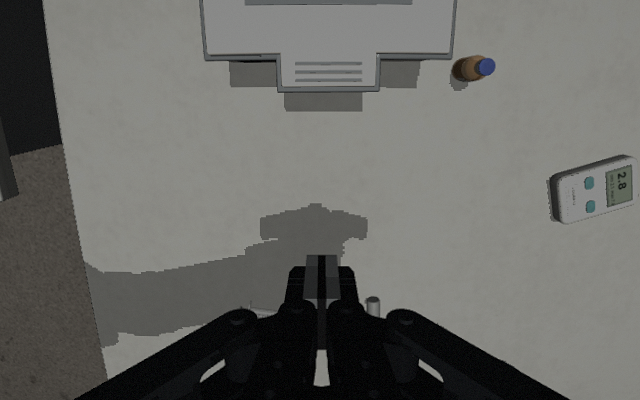

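View pics/s1.png

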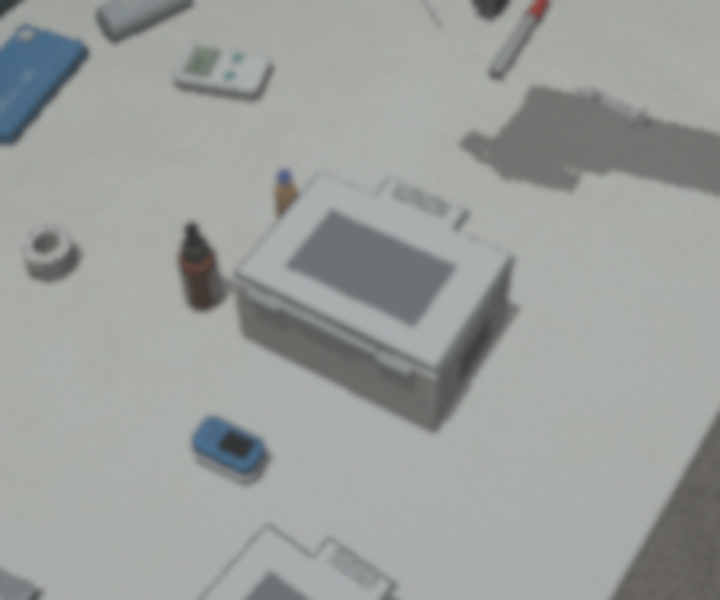

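Call:
step_arm(
  linear=[
    [5.5, -20, 40],
    [5.5, -37, 80],
    [5.5, -37, 120],
    [5.5, -37, 160],
    [5.5, -50, 160],
    [5.5, -57, 160],
    [5.5, -57, 160],
  ],
  yaw=[0, 0, 0, 0, 0, 0, 0],
  gripper=[-1, -1, -1, -1, -1, -1, -1],
)

```text
clock: 3.37
eef_pos: [530.7, -61.8, 96.4]
tool_rot: [-3.141, -0.0, -0.003]
force: [0.5, -0.3, -0.2]
width: 0.4
```

Call:
step_arm(
  linear=[
    [0, -4, 0],
    [0, -8, 0],
    [0, -10, 0],
    [0, -12, 0],
    [0, -13, 0],
    [0, -14, 0],
    [0, -14, 0],
  ],
  yaw=[0, 0, 0, 0, 0, 0, 0],
  gripper=[-1, -1, -1, -1, -1, -1, -1],
)

```text
clock: 3.95
eef_pos: [531.3, -50.6, 97.1]
tool_rot: [3.139, -0.002, -0.005]
force: [0.4, -6.5, 4.0]
width: 0.1
```

Call:
step_arm(
  linear=[
    [0, -2, 0],
    [0, -4, 0],
    [0, -4, 0],
    [0, -4, -4],
    [0, -4, -8],
    [0, -4.3, -12],
    [0, -4.5, -12],
  ],
  yaw=[0, 0, 0, 0, 0, 0, 0],
  gripper=[-1, -1, -1, -1, -1, -1, -1],
)

```text
clock: 4.53
eef_pos: [531.2, -49.8, 109.2]
tool_rot: [3.135, -0.001, -0.008]
force: [0.3, -13.0, 0.4]
width: 0.2
```

```bash
python3 - <<'E'
from h import *
s=ctrl.read_state();print(s['clock'],s['eef_pos'],s['force'])
im=cams.get_image('wrist');save('w2',im['frame']);P=cloud(im);ok=im['depth']>0
for y0 in range(-40,20,5):
    m=ok&(P[...,2]>75)&(P[...,2]<205)&(abs(P[...,1]-y0)<1.5)&(abs(P[...,0]-555)<12)
    if m.sum()>5: print(y0,m.sum(),np.median(P[m][:,2]))
E
```

```text
4.5333 [531.21036255 -49.80278687 109.21950153] [  0.30331274 -12.96771948   0.41120843]
-40 685 146.85119412624465
-35 397 134.07350498854777
-30 617 105.16240725478751
-25 424 104.24721373691409
-20 473 103.79299767588371
-15 524 103.42680474185879
-10 505 103.02868097599433
-5 519 102.6348881813789
0 548 102.27196196712558
5 555 101.92855785209017
10 558 101.57345209360925
15 589 101.1930033473776
```

Call:
step_arm(
  linear=[
    [0, -1, -8],
    [0, -2.5, -16],
    [0, -5, -25],
    [0, -7, -34],
    [0, -9.5, -42],
    [0, -12.5, -49],
    [0, -16, -56.5],
    [0, -19.5, -63.5],
  ],
  yaw=[0, 0, 0, 0, 0, 0, 0, 0],
  gripper=[-1, -1, -1, -1, -1, -1, -1, -1],
)

```text
clock: 5.25
eef_pos: [531.1, -30.3, 173.1]
tool_rot: [3.134, -0.001, -0.008]
force: [-1.0, -12.2, 5.3]
width: -0.2
```

```bash
python3 - <<'E'
from h import *
s=ctrl.read_state();print(s['clock'],s['eef_pos'],s['force'])
im=cams.get_image('scene');save('s3',im['frame'][130:330,200:440],3)
P=cloud(im);ok=im['depth']>0
m=ok&(P[...,2]>100)&(abs(P[...,0]-460)<15)&(P[...,1]<130)&(P[...,1]>-20)
q=P[m];print(len(q));
if len(q)>20: print(np.polyfit(q[:,1],q[:,2],1),q.min(0),q.max(0))
E
```

```text
5.25 [531.08990868 -30.31807089 173.05509148] [ -0.99365677 -12.17172611   5.27183391]
1677
[ -5.15720999 497.95745694] [445.01677576 -19.99051575 100.00453584] [474.94471419 114.39884819 606.2207198 ]
```

View pics/s3.png

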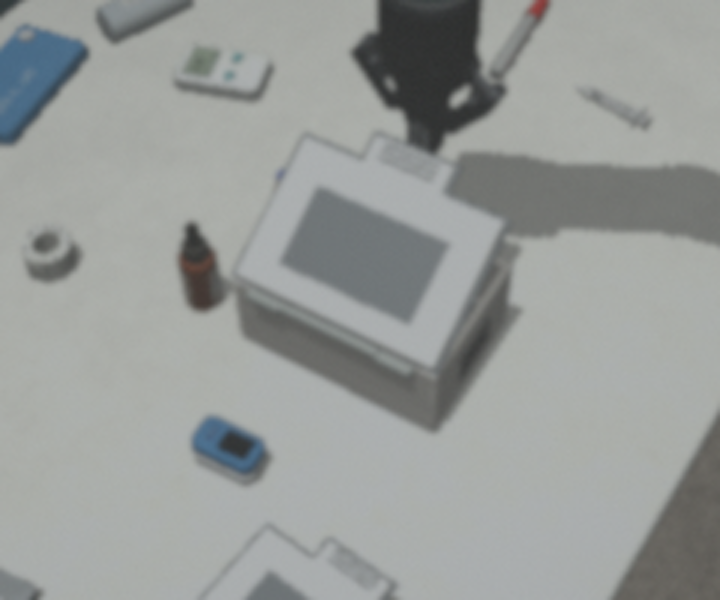

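Call:
step_arm(
  linear=[
    [0, -5, -8.5],
    [0, -12, -18.5],
    [0, -20, -28.5],
    [0, -29, -37.5],
    [0, -38, -46],
    [0, -48, -53.5],
    [0, -59, -60.5],
    [0, -70, -66.5],
  ],
  yaw=[0, 0, 0, 0, 0, 0, 0, 0],
  gripper=[-1, -1, -1, -1, -1, -1, -1, -1],
)

```text
clock: 5.97
eef_pos: [530.7, 47.5, 238.8]
tool_rot: [-3.141, 0.0, -0.002]
force: [-0.3, 0.4, -0.4]
width: -0.0
```

```bash
python3 - <<'E'
from h import *
im=cams.get_image('scene');save('s4',im['frame'][100:330,200:440],2.5)
s=ctrl.read_state();print(s['clock'],s['eef_pos'],s['force'])
E
```

```text
6.0167 [531.217569    50.82664927 239.85959211] [-0.27530928  2.35823389  1.50468738]
```

View pics/s4.png

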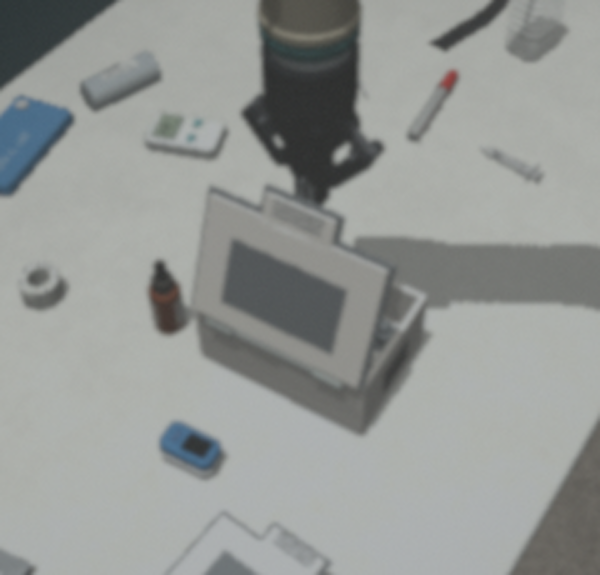

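Call:
step_arm(
  linear=[
    [0, -8, -1],
    [0, -18, -2],
    [0, -28, -2],
    [0, -38, -2],
    [0, -48, -2],
    [0, -58, -2],
    [0, -68, -2],
    [0, -76, -2],
  ],
  yaw=[0, 0, 0, 0, 0, 0, 0, 0],
  gripper=[-1, -1, -1, -1, -1, -1, -1, -1],
)

```text
clock: 6.68
eef_pos: [531.0, 123.3, 240.2]
tool_rot: [-3.141, 0.0, -0.002]
force: [0.3, -0.6, 0.6]
width: 0.0
```

```bash
python3 - <<'E'
from h import *
im=cams.get_image('scene');save('s5',im['frame'][100:330,200:440],2.5)
s=ctrl.read_state();print(s['clock'],s['eef_pos'],s['force'])
E
```

```text
6.7333 [531.00549347 125.16622725 240.34164815] [ 0.34037795  1.12247792 -0.42614639]
```

View pics/s5.png

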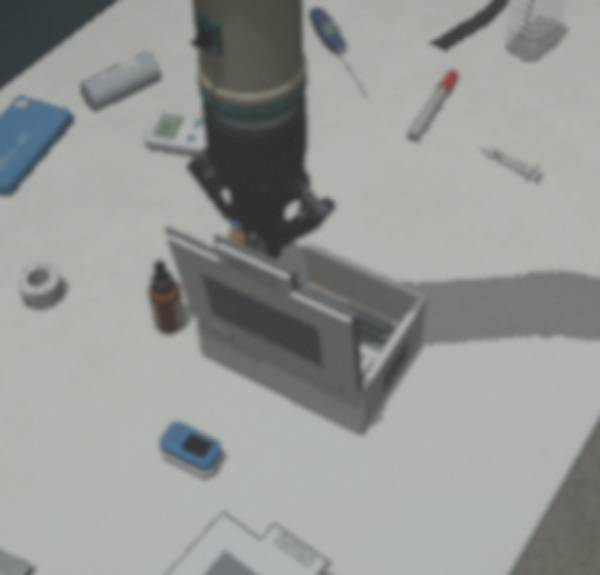

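Call:
step_arm(
  linear=[
    [0, 0, 0],
    [0, 5, 0],
    [0, 25, -5],
    [0, 60, -15],
    [0, 100, -20],
    [0, 140, -20],
    [0, 170, -20],
    [0, 170, -20],
  ],
  yaw=[0, 0, 0, 0, 0, 0, 0, 0],
  gripper=[-1, -1, -1, -1, -1, -1, -1, -1],
)

```text
clock: 7.4
eef_pos: [529.7, -58.6, 260.1]
tool_rot: [3.136, 0.001, -0.016]
force: [-0.0, -0.4, -0.7]
width: 0.2
```

```bash
python3 - <<'E'
from h import *
s=ctrl.read_state();print(s['clock'],s['eef_pos'],s['tool_rot'],s['force'])
im=cams.get_image('wrist');save('w6',im['frame']);np.savez('w6.npz',**im)
for n in ['round_key','round_key_top','bar_key','bar_key_top','vial_left','lid']:
    for r in cams.regions_of('wrist',n)[:3]:
        m=r['pixels'];P=cloud(im)[m&(im['depth']>0)]
        print(n,r['conf'],r['pixel'],m.sum(),np.round(np.median(P,0),1),np.round(P.min(0)),np.round(P.max(0)))
im=cams.get_image('scene');save('s6',im['frame'][100:330,200:440],2.5)
E
```

```text
7.4 [529.69158533 -58.64129877 260.09941847] [ 3.13559737e+00  1.02993029e-03 -1.60405377e-02] [-0.03515815 -0.36795854 -0.66291922]
round_key 0.85 [371.8, 87.1] 711 [575.9  21.5  51. ] [564.   7.  39.] [591.  35.  54.]
round_key_top 0.62 [371.6, 86.2] 687 [575.6  22.3  51.1] [563.   9.  40.] [589.  35.  54.]
bar_key 0.75 [269.8, 88.0] 905 [486.4  20.8  52. ] [458.  14.  41.] [512.  28.  55.]
bar_key_top 0.56 [269.3, 89.5] 839 [485.9  20.6  52.1] [461.  14.  42.] [511.  27.  55.]
vial_left 0.93 [264.6, 14.7] 675 [488.7  79.1  68.4] [475.  72.  42.] [498.  89.  83.]
```

View pics/w6.png

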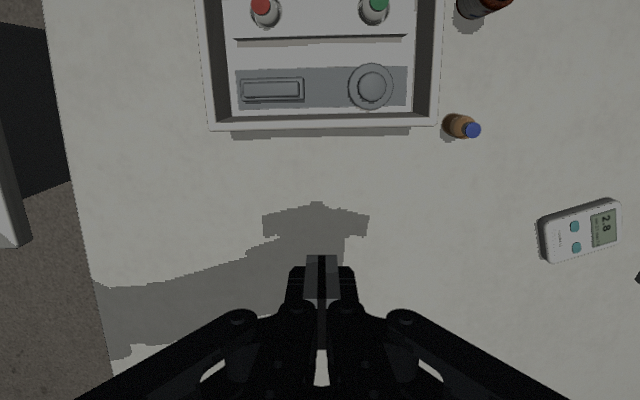

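View pics/s6.png

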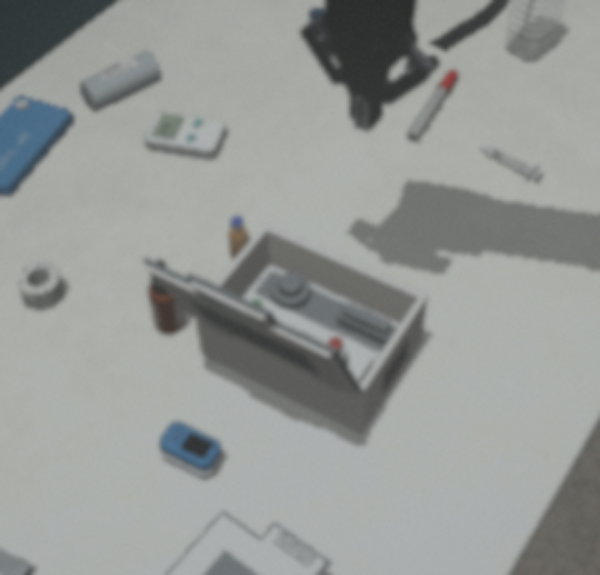

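The lid leans open. In the wrist view the round key is the disc at (371,87), measured at (576, 21.5, 51), which matches the expected layout. The bar key is at (270,88). Next I move above the round key.

Call:
step_arm(
  linear=[
    [15, -25, 20],
    [30, -50, 50],
    [46, -78, 90],
    [46, -80, 125],
    [46, -80, 140],
    [46, -80, 140],
    [46, -80, 140],
  ],
  yaw=[0, 0, 0, 0, 0, 0, 0],
  gripper=[-1, -1, -1, -1, -1, -1, -1],
)

```text
clock: 8.38
eef_pos: [576.3, 32.2, 119.7]
tool_rot: [3.141, 0.002, -0.002]
force: [0.6, -0.1, 0.2]
width: 0.2
```

```bash
python3 - <<'E'
from h import *
s=ctrl.read_state();print(s['clock'],s['eef_pos'],s['tool_rot'],s['force'])
im=cams.get_image('scene');save('s7',im['frame'][130:290,240:400],4)
E
```

```text
8.3833 [576.31836807  32.18585386 119.6848183 ] [ 3.14138065e+00  2.13613065e-03 -1.55985304e-03] [ 0.58289637 -0.12227494  0.17659416]
```

View pics/s7.png

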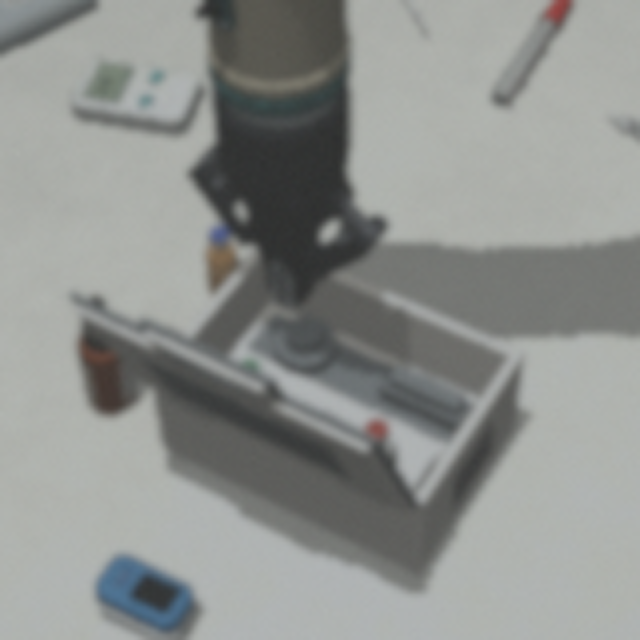

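Call:
step_arm(
  linear=[
    [0, 5, 10],
    [0, 10.5, 22],
    [0, 10.5, 33],
    [0, 10.5, 40],
    [0, 10.5, 44],
    [0, 10.5, 47],
    [0, 10.5, 49],
    [0, 10.5, 50],
  ],
  yaw=[0, 0, 0, 0, 0, 0, 0, 0],
  gripper=[-1, -1, -1, -1, -1, -1, -1, -1],
)

```text
clock: 9.1
eef_pos: [576.3, 20.3, 70.9]
tool_rot: [3.14, 0.001, -0.003]
force: [-4.4, -2.1, 15.8]
width: 0.0
```

Call:
step_arm(
  linear=[
    [0, 0, 0.5],
    [0, 0, 1],
    [0, 0, 1],
    [0, 0, 1],
  ],
  yaw=[0, 0, 0, 0],
  gripper=[-1, -1, -1, -1],
)

```text
clock: 9.43
eef_pos: [576.3, 20.3, 70.9]
tool_rot: [3.14, 0.001, -0.003]
force: [-5.5, -2.7, 14.4]
width: -0.2
```

```bash
python3 - <<'E'
from h import *
s=ctrl.read_state();print(s['clock'],s['eef_pos'],s['force'])
im=cams.get_image('scene');save('s8',im['frame'][130:290,240:400],4)
E
```

```text
9.4333 [576.27843523  20.34576358  70.93466492] [-5.54003702 -2.73783952 14.38837314]
```

View pics/s8.png

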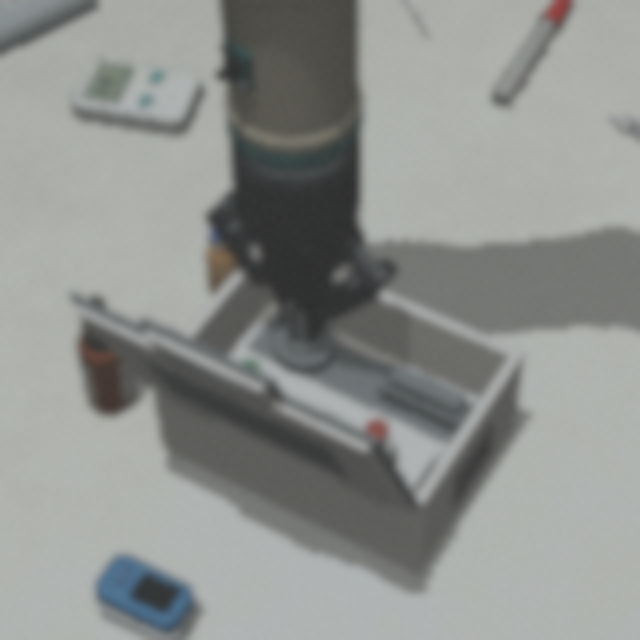

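The tip stopped at z ≈ 45.9 with about 15 N, and commanding 1 mm more did not move it. The cap's bottom should be at 52 − 6 = 46 mm, so it is fully down. I release it now.

Call:
step_arm(
  linear=[
    [0, 0, -4],
    [0, 0, -10],
    [0, 0, -25],
    [0, 0, -50],
    [0, 10, -90],
    [0, 50, -130],
    [0, 90, -160],
    [0, 90, -160],
  ],
  yaw=[0, 0, 0, 0, 0, 0, 0, 0],
  gripper=[-1, -1, -1, -1, -1, -1, -1, -1],
)

```text
clock: 10.15
eef_pos: [578.4, -72.3, 233.1]
tool_rot: [3.139, -0.006, -0.005]
force: [0.8, -0.9, 0.1]
width: -0.0
```

Call:
step_arm(
  linear=[
    [0, 0, 0],
    [0, 0, 0],
    [0, 0, 0],
    [0, 0, 0],
  ],
  yaw=[0, 0, 0, 0],
  gripper=[-1, -1, -1, -1],
)

```text
clock: 10.48
eef_pos: [576.2, -67.0, 228.5]
tool_rot: [-3.14, 0.001, -0.0]
force: [-0.5, 0.2, 0.4]
width: -0.3
```

```bash
python3 - <<'E'
from h import *
s=ctrl.read_state();print(s['clock'],s['eef_pos'],s['force'])
im=cams.get_image('wrist');save('w9',im['frame'])
for n in ['round_key_top','bar_key_top','vial_left']:
    for r in cams.regions_of('wrist',n)[:3]:
        m=r['pixels'];P=cloud(im)[m&(im['depth']>0)]
        print(n,r['conf'],r['pixel'],np.round(np.median(P,0),1))
im=cams.get_image('scene');save('s9',im['frame'][100:330,200:440],2.5)
P=cloud(im);m=(im['depth']>0)&(P[...,2]>110)&(P[...,2]<245)&(abs(P[...,0]-531)<90)&(P[...,1]>118)&(P[...,1]<220)
q=P[m];print(len(q)); 
# lid front top edge
print('lid max',np.percentile(q,[2,98],axis=0).round()) if len(q) else 0
a=q[np.abs(q[:,0]-460)<20];print(np.polyfit(a[:,2],a[:,1],1))
E
```

```text
10.4833 [576.20435303 -66.97081415 228.47880939] [-0.50675316  0.2463448   0.39148898]
round_key_top 0.65 [320.1, 78.3] [576.5  21.3  51. ]
bar_key_top 0.86 [208.6, 82.2] [487.8  20.4  52.1]
vial_left 0.76 [201.8, 5.8] [489.4  73.8  60.7]
998
lid max [[444. 143. 113.]
 [613. 185. 230.]]
[  0.34185944 104.26192959]
```

View pics/w9.png

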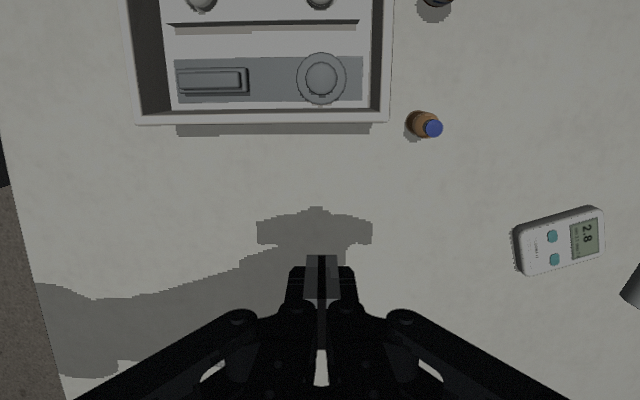

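View pics/s9.png

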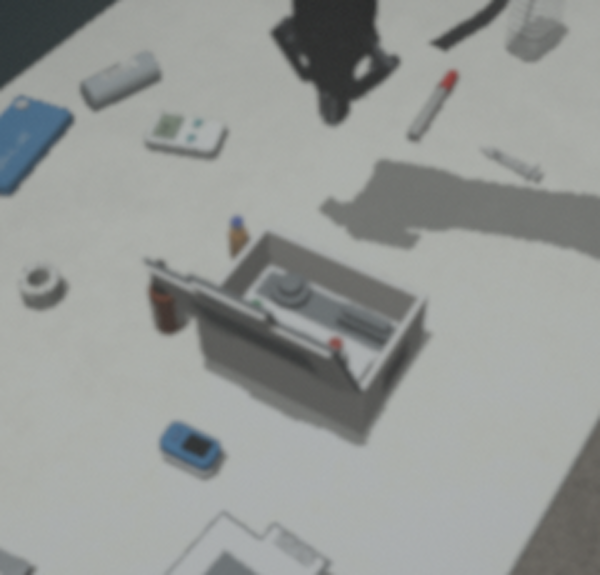

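The lid leans back at about 1.9 rad. Both keys are up at about 51 and 52 mm, the vials are in place, and the robot is clear of everything.

```bash
python3 -c "
from cell import ctrl
print(ctrl.finish_job())"
```

```text
the job is handed in; nothing more can be done
None
```

The lid is open and leaning by itself, the round key was pressed fully down and released, and the job is handed in at about 10.5 s of the 58 s allowed. No verdict was given.

**How it was done:**
- **Lid:** I closed the jaws and pressed the fingers against the outer edge of the tab's lower grey shell. I lifted it with that push along the lid's arc and carried it past upright, then backed away. This interface cannot tilt the tool, so the early lift relied on friction at the tab's edge, not on fingers directly underneath it.
- **Round key:** I pressed until the fingertips stopped at z ≈ 46 mm with about 15 N, where a further 1 mm command moved nothing. That matches the full 6 mm of travel.

**Last checks:**
- **Lid angle:** it rests at roughly 1.9 rad. One depth fit gave about 1.9, and in the pictures it looked the same before and after the key press.
- **Keys:** in depth, the round key was back at 51.0 mm and the bar key at 52.1 mm, both as before the press.
- **Vials and bystanders:** both vials stood in their wells, and the bystanders in view looked unmoved. I judged this from the pictures and did not measure every object's shift.
- **Robot:** it was clear of everything, with wrist force near zero.

**Off plan:** partway through the flip, at about 1.2 rad, the wrist force dropped to zero, so the lid had briefly run ahead of the fingers. I carried on with a horizontal push and it went over normally.

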